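# Hook the parts tote out of the instrument rack

### The arm

A 7-joint arm with a two-finger parallel gripper is mounted at the origin on the work surface. World frame = base frame: x ahead of the robot, y to its left, z up, the work surface at z = 0. Lengths are in m, angles in rad, forces in N, time in s.
With the tool pointing down it reaches from about 0.425 to 0.825 m from the base axis. Payload 3.6 kg.
Tool frame: the origin (TCP) lies where the fingers leave the gripper's body, on its centre line; the fingertips stand 73 mm ahead of it and the grasp point (between the pads) lies 54 mm ahead of it; x points along the fingers, y is the direction in which the jaws open and shut, and the axes are right-handed (so a half turn about x gives the same grasp; the last joint's range is limited). The gripper opens to 85 mm and grips with 20 to 120 N. Pads are 22 mm wide; open, the fingers measure 114 mm over their backs; the gripper's body (76 mm by 85 mm) begins 54 mm behind the grasp point. The pads swing forward as they close: fully open they stand 13 mm farther back than shut.
Start: joints at [-1.367, 0.615, -0.013, 1.423, 0.008, 1.103, -0.04], TCP at [0.148, 0.633, 0.304] pointing down, gripper open.
Joint ranges: [-3.12, 3.12], [-0.3, 2.06], [-1.34, 1.32], [0.26, 2.42], [-1.36, 4.5], [0.01, 1.98], [-2.84, 2.84]. Speed limits (rad/s): [2.79, 2.79, 3.14, 3.14, 3.14, 3.14, 3.14].

### API

Orientations are given as a unit quaternion [x, y, z, w].
In Python, from station import arm, snapshot, camera_info, ticket gives the robot as it stands. Calls block until the motion is done:
- arm.movep(position, orientation): joint-space move of the TCP to a pose.
- arm.line_to(position, velocity=0.15, ori=None): straight line of the TCP; ori=None keeps the orientation; velocity is the mean speed in m/s.
- arm.move_j(angles): joint-space move.
- arm.move_gripper(opening, effort=None): opening from 0.0 (shut) to 1.0 (fully open); effort is the grip in N (None keeps the last); returns when the fingers have stopped.
- arm.pause(seconds).
- arm.ik(position, orientation): joint angles nearest the present ones, or None.
- snapshot(name): name is "scene" or "side" or "wrist"; returns the picture (400x640x3 uint8, blue, green, red); there is no depth.
- camera_info(name): a dict with "fx", "fy", "cx", "cy" (pixels), "R" (3x3) and "t" (3): a world point X has camera coordinates R X + t; the wrist camera has in their place "T_tool_cam" (4x4, takes a point from camera to tool coordinates, whose origin is the TCP and whose axes are the tool frame's). Camera axes: x right, y down, z forward; pixel columns grow to the right and rows downward; lengths in m; the calibration is good to about 2 mm. A picture is of the moment at which its call begins: read the wrist's pose just before it. camera_info takes no time and is no camera call.
A pose or a line that the arm cannot do raises arm.MotionError and nothing moves.
- ticket.finish_job(): hands the job in, once; it reports no verdict.
Readings, each from a call of its own:
- arm.read_time(): time.
- arm.read_joint_positions(): joint angles.
- arm.read_dq(): joint speeds.
- arm.read_effort(): joint torques, N m.
- arm.read_tool_pos(): TCP position.
- arm.read_eef_rot(): TCP orientation.
- arm.read_ft_force(): force on the tool from outside, world axes, zero at the start.
- arm.read_wrist_torque(): the same for the moment, N m.
- arm.read_opening(): opening from 0.0 (shut) to 1.0 (fully open).
Only numpy, scipy, OpenCV 4.12 (cv2) and the standard library are available. Lean on these libraries where they do the work, as an engineer would, in place of code of your own. Each camera call takes 0.05 s, during which the arm holds its last target.

### The job

Take the orange-handled pull hook from the green mat, reach in under the wire instrument rack, hook it over the front lip of the blue parts tote and drag the tote straight towards you until it meets the sprung rubber bumper and pushes it in two or three millimetres; hold it pressed there for a moment, never pulling or pushing on the tote with more than about 15 newtons. Then lift the hook out so that the tote stays against the bumper, and stand the hook back on the green mat, upright as you found it. Move the tote with the hook only, keep it flat on the bench, and leave the solder reel and the bottle where they are.

Things in the scene. Friction and masses are not known exactly. Their poses are not given: they have to be found in the camera images.
- bay: Fixed wire instrument rack, 280 deep (x) x 250 wide. Origin: middle of its front edge, on the bench; x points into the rack, away from the robot, z up. Wires 150 above the bench (underside 146) from x = 0 to 280, 12 mm posts at y = +-125, an instrument on its rear half (top at 229). Two guide rails on the bench, 20 high, inner faces at y = +-67, x -35 to 275, guide the tote.
- stopbar: Fixed yellow stop bar across the rails, 14 (x) x 134 x 30 high; origin under its centre, 45 in front of the rack's edge; axes as the rack's. It carries a black rubber bumper (60 wide, z 7 to 29) facing the tote. An adjuster, not measured, sets its reach: the free face stands 34 to 64 from this origin along x. Sprung: 2.5 N per mm, no preload, 12 of travel towards the robot.
- tote: Open blue tote, 150 (x) x 110 x 70 high, loose on the bench between the rails, front (-x) to the robot; origin under its centre. 0.3 to 0.6 kg and 1.5 to 4.5 N of drag (not measured). Front wall 8 thick (faces at x = -75 and -67), other walls and floor 5. Behind the front wall it is empty for x = -67 to -8; stock, 39 high, fills the rear.
- tote_lip (a point): Middle of the top edge of the tote's front wall (70 above the tote's underside, x = -71 in the tote's frame); axes as the tote's.
- hook_grip (a point): Grip centre of the pull hook, in its orange handle, 24 above its underside; x points to the blade, z up. Handle 18 wide (y), 40 high (top 16 above here), x -40 to 32; a black pommel 36 wide behind it to x = -54. A steel shaft 10 wide, 6 to 14 above here, runs from the handle to the blade. 0.16 kg, balances 11 ahead of here. It stands by itself on handle and blade.
- hook_blade (a point): Middle of the lower edge of the hook's downturned steel blade, 168 ahead (x) of the grip centre and 24 below it. Blade 6 thick (x), 40 wide (y), 34 high; 30 of it hang below the shaft. Axes as the grip's.
- mat: Fixed green bench mat, 300 (x) x 140 (y) x 4 thick; origin under its centre, z up. To the left or right of the rack.
- station: Fixed green soldering station, 110 x 100 x 85 high; origin under its centre. On the other side of the rack from the mat.
- reel_mid (a point): Centre of the upright aluminium solder reel, 52 diameter, 50 high, loose, stands beside the stop bar. Leave alone.
- flux_mid (a point): Centre of the small amber bottle, 32 diameter, 65 high, loose, stands beside the stop bar. Leave alone.

How it is judged:
By the outcome, as a careful person would: the job done as asked, in the order asked, and still so for the second after the job is handed in, with the robot touching nothing.
It also fails if it takes over 72 s, if anything falls off the work surface, if the arm or the gripper's body presses on something with over 40 N, if the wrist force passes 120 N, or if a joint passes its speed limit or range.

## Working session

There is one attempt and no reset: what is moved stays moved. The work goes in short steps, each a Python script; the robot and the scene stay as the last script left them, time stands still between calls to the robot, and variables do not carry over. Pictures are saved under pics/ and viewed, and the job is handed in when it is done.

```bash
ls; mkdir -p pics; python3 - <<'E'
from station import arm, snapshot, camera_info, ticket
import cv2
for n in ["scene","side","wrist"]:
    cv2.imwrite(f"pics/{n}0.png",snapshot(n)); print(n,camera_info(n))
print(arm.read_time(),arm.read_tool_pos(),arm.read_eef_rot(),arm.read_ft_force())
E
```

```text
pics
scene {'fx': 389.63675978115594, 'fy': 389.63675978115594, 'cx': 322.7410456195995, 'cy': 206.77899548676575, 'R': array([[-0.37225728,  0.92811889, -0.00445501],
       [ 0.72874575,  0.2893119 , -0.62066759],
       [-0.57476442, -0.2342946 , -0.78406116]]), 't': array([ 0.22556765, -0.39333853,  1.54881705])}
side {'fx': 375.89234875316333, 'fy': 375.89234875316333, 'cx': 320.62381480214236, 'cy': 199.68867808472578, 'R': array([[ 0.89558853, -0.4448709 ,  0.00332521],
       [-0.33347791, -0.67624839, -0.65687183],
       [ 0.29447183,  0.587178  , -0.75399492]]), 't': array([-0.52093915,  0.23875558,  0.76040465])}
wrist {'fx': 340.292189181626, 'fy': 340.292189181626, 'cx': 317.8136869251402, 'cy': 199.27008111695508, 'T_tool_cam': array([[-3.88579980e-04, -3.23137415e-01,  9.46351975e-01,
        -7.11149327e-02],
       [ 9.99999833e-01,  2.79126125e-04,  5.05917484e-04,
        -1.34601129e-03],
       [-4.27632427e-04,  9.46352013e-01,  3.23137253e-01,
        -8.24584383e-02],
       [ 0.00000000e+00,  0.00000000e+00,  0.00000000e+00,
         1.00000000e+00]])}
0.15 [0.1479571  0.6324794  0.30301085] [ 0.08035245  0.70251239 -0.08176217  0.70237794] [0.12667039 0.31901483 0.36343273]
```

View pics/scene0.png

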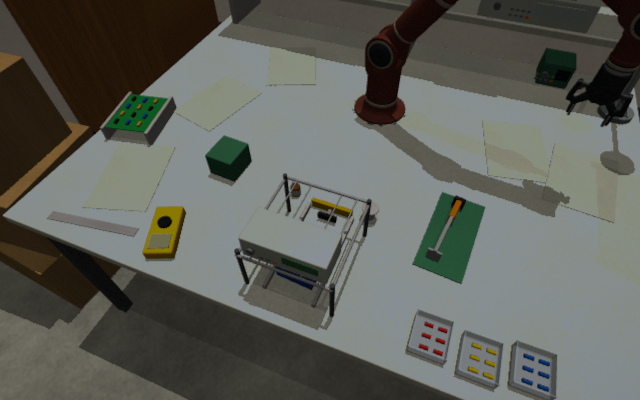

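View pics/side0.png

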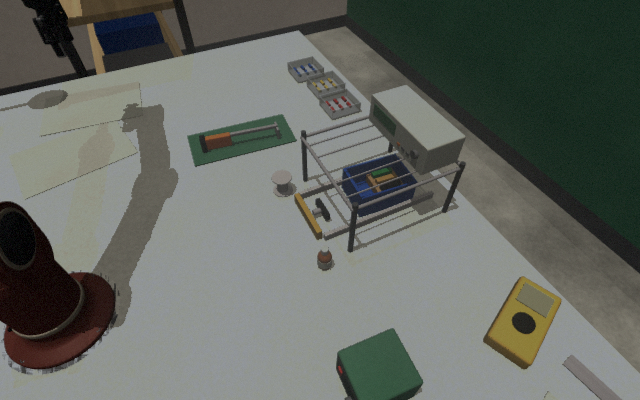

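View pics/wrist0.png

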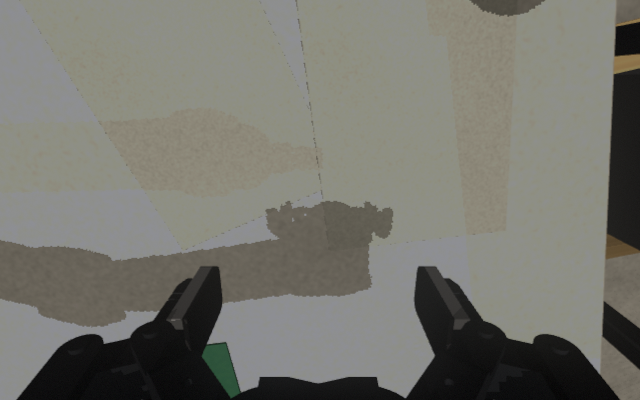

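```bash
python3 - <<'E'
import cv2
s=cv2.imread("pics/side0.png"); c=cv2.imread("pics/scene0.png")
def crop(im,x,y,w,h,k,n):
    cv2.imwrite(n,cv2.resize(im[y:y+h,x:x+w],None,fx=k,fy=k,interpolation=cv2.INTER_CUBIC))
crop(s,265,75,210,150,3.8,"pics/c1.png")
crop(s,265,110,110,90,7,"pics/c1b.png")
crop(s,180,105,130,70,6,"pics/c2.png")
crop(c,230,165,160,150,4,"pics/c3.png")
crop(c,400,180,100,110,5,"pics/c4.png")
E
```

```text
(no output)
```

View pics/c1.png

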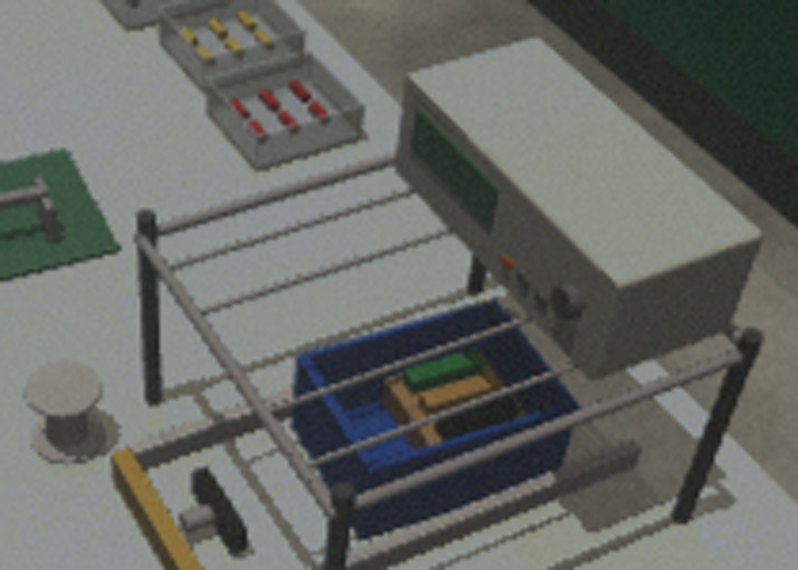

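View pics/c2.png

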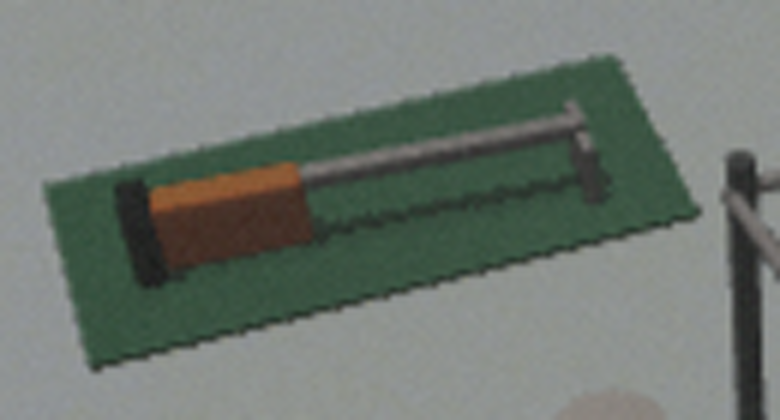

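View pics/c3.png

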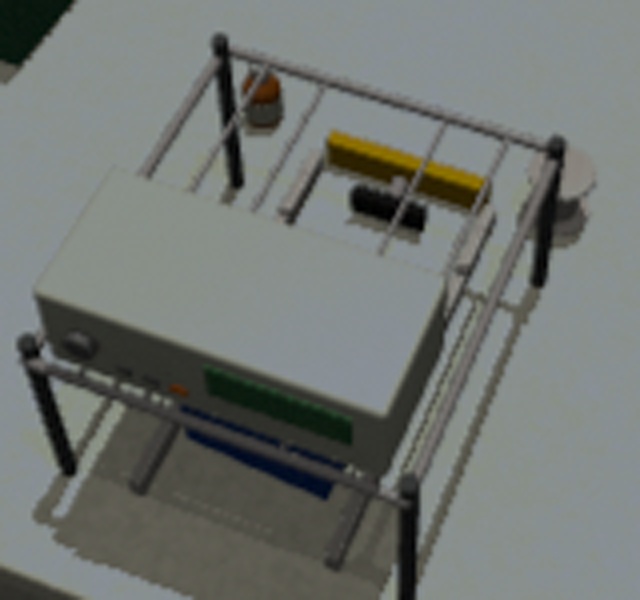

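View pics/c4.png

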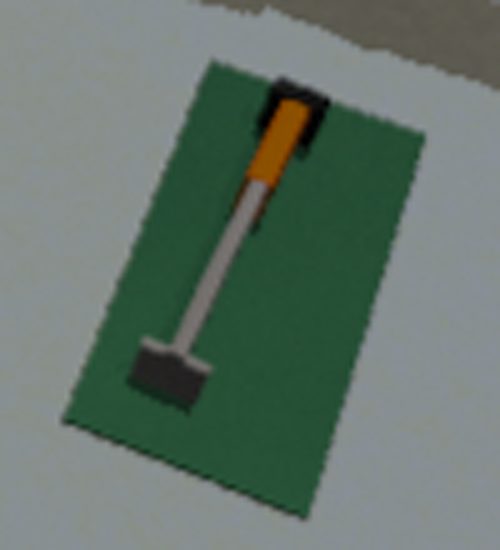

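View pics/c1b.png

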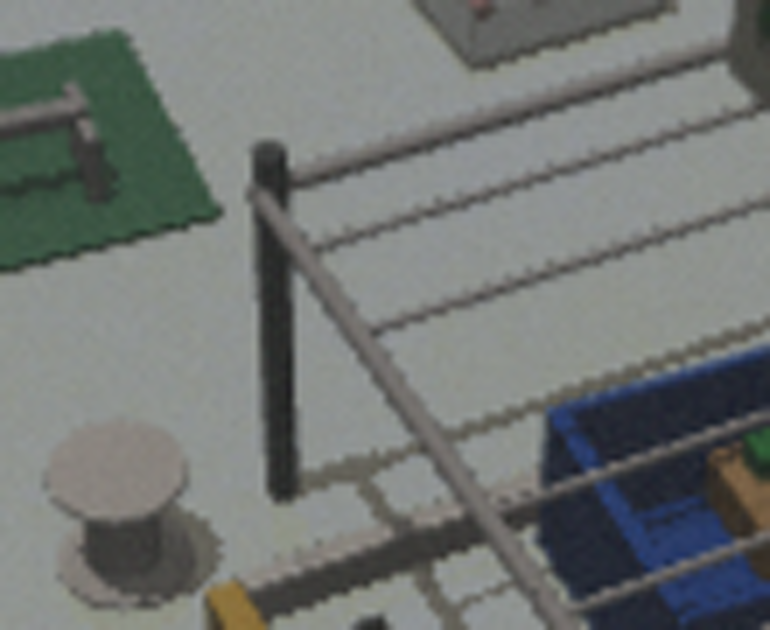

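```bash
python3 - <<'E'
import cv2
s=cv2.imread("pics/side0.png"); c=cv2.imread("pics/scene0.png")
def crop(im,x,y,w,h,k,n):
    cv2.imwrite(n,cv2.resize(im[y:y+h,x:x+w],None,fx=k,fy=k,interpolation=cv2.INTER_CUBIC))
crop(s,285,150,140,110,5.5,"pics/d1.png")
crop(c,290,180,100,80,8,"pics/d3.png")
E
```

```text
(no output)
```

View pics/d1.png

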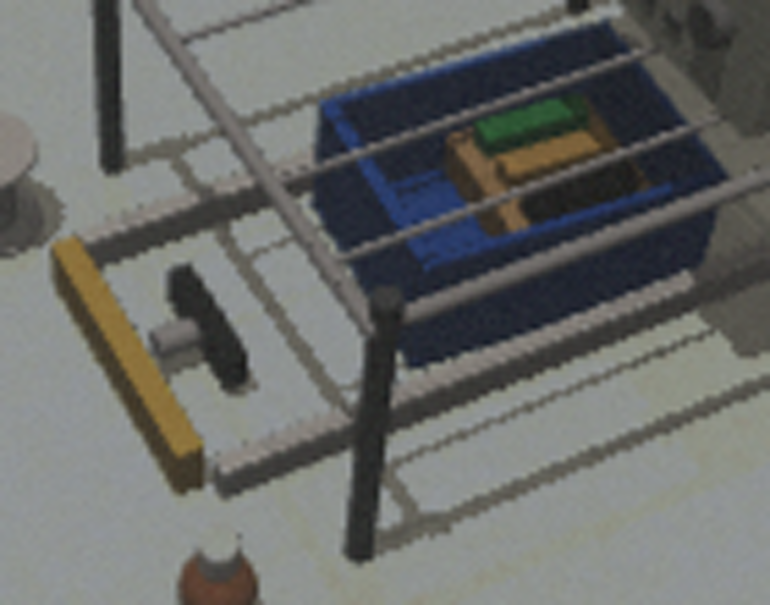

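View pics/d3.png

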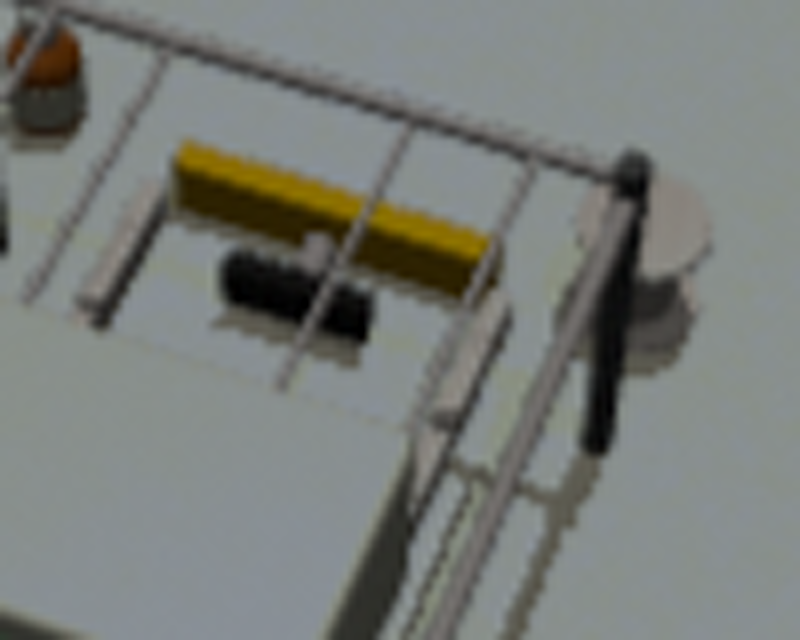

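```bash
cat > vis.py <<'E'
import numpy as np, cv2
from scipy.optimize import least_squares
from station import camera_info
CI={n:camera_info(n) for n in("scene","side")}
def proj(n,X):
    c=CI[n]; p=np.atleast_2d(X)@np.array(c["R"]).T+c["t"]
    return np.c_[c["fx"]*p[:,0]/p[:,2]+c["cx"],c["fy"]*p[:,1]/p[:,2]+c["cy"]]
def ray(n,uv):
    c=CI[n]; d=np.array([(uv[0]-c["cx"])/c["fx"],(uv[1]-c["cy"])/c["fy"],1.])
    R=np.array(c["R"]); return -R.T@c["t"],R.T@d
def onz(n,uv,z):
    o,d=ray(n,uv); return o+d*(z-o[2])/d[2]
def tf(p,L):
    L=np.atleast_2d(L); c,s=np.cos(p[2]),np.sin(p[2])
    return np.c_[p[0]+c*L[:,0]-s*L[:,1],p[1]+s*L[:,0]+c*L[:,1],L[:,2]]
def fit(obs,x0):
    def r(p): return np.concatenate([(proj(n,tf(p,np.array(L)/1000.))[0]-uv) for n,L,uv in obs])
    s=least_squares(r,x0,loss='soft_l1'); return s.x,r(s.x).reshape(-1,2)
E
python3 - <<'E'
from vis import *
np.set_printoptions(precision=4,suppress=True)
d1=lambda x,y:(285+x/5.5,150+y/5.5); d3=lambda x,y:(290+x/8,180+y/8); c3=lambda x,y:(230+x/4,165+y/4)
S=-45
obs=[("side",(S-7,67,30),d1(53,245)),("side",(S+7,67,30),d1(75,237)),("side",(S-7,-67,30),d1(178,455)),("side",(S+7,-67,30),d1(203,442)),
("side",(S-7,-67,0),d1(180,492)),("scene",(S-7,-67,30),d3(185,140)),("scene",(S+7,-67,30),d3(175,163)),("scene",(S-7,67,30),d3(497,237)),("scene",(S+7,67,30),d3(487,258)),
("side",(0,125,0),d1(113,167)),("side",(0,-125,0),d1(360,555)),("scene",(0,125,0),d3(597,448)),("scene",(0,-125,0),c3(236,184))]
p,r=fit(obs,[.55,0,0]); print("bay",p); print(r)
tot=[("side",(-75,55,70),d1(320,103)),("side",(75,55,70),d1(612,22)),("side",(75,-55,70),d1(728,182)),("side",(-67,-50,70),d1(428,271))]
t,r=fit(tot,[p[0]+.1,p[1],p[2]]);print("tote",t);print(r)
c,s=np.cos(p[2]),np.sin(p[2]);d=t[:2]-p[:2];print("tote in bay",c*d[0]+s*d[1],-s*d[0]+c*d[1])
c2=lambda x,y:(180+x/6,105+y/6); c4=lambda x,y:(400+x/5,180+y/5)
for sgn in(1,):
  m,r=fit([("side",(-150,70,4),c2(45,183)),("side",(-150,-70,4),c2(93,365)),("side",(150,70,4),c2(615,57)),("side",(150,-70,4),c2(700,212)),
  ("scene",(-150,-70,4),c4(212,62)),("scene",(-150,70,4),c4(425,134)),("scene",(150,-70,4),c4(65,418)),("scene",(150,70,4),c4(305,516))],[.5,.3,0]);print("mat",m);print(r)
# hook: frame origin grip xy, z abs
h=[("side",(-40,9,44),c2(152,190)),("side",(32,9,44),c2(300,163)),("side",(-40,-9,4),c2(166,267)),("side",(32,-9,4),c2(313,240)),
("side",(165,-20,4),c2(590,204)),("scene",(32,-9,44),c4(247,180)),("scene",(32,9,44),c4(273,185)),("scene",(-40,9,44),c4(308,102)),("scene",(-40,-9,44),c4(280,97)),
("scene",(171,-20,4),c4(130,383)),("scene",(171,20,4),c4(192,408)),("scene",(171,-20,38),c4(142,345)),("scene",(171,20,38),c4(210,372))]
g,r=fit(h,[.5,.3,0]);print("hook",g);print(r)
for n,uv in(("side",d1(245,345)),("scene",d3(222,255)),("scene",d3(370,290))):
    q=onz(n,uv,.029);d=q[:2]-p[:2];print("bump",c*d[0]+s*d[1]+.045,-s*d[0]+c*d[1])
for n,uv in(("side",d1(247,385)),("scene",d3(225,295)),("scene",d3(368,342))):
    q=onz(n,uv,.007);d=q[:2]-p[:2];print("bump low",c*d[0]+s*d[1]+.045,-s*d[0]+c*d[1])
E
```

```text
bay [ 0.5986  0.0088 -0.0085]
[[ 0.2031 -0.8274]
 [ 1.3071 -1.1671]
 [ 0.5912  0.0018]
 [ 1.5061  0.226 ]
 [ 0.2533  0.7805]
 [-0.3754 -0.5007]
 [-0.8951 -0.1847]
 [ 0.8375  0.044 ]
 [ 0.5421  0.782 ]
 [-0.9957  0.1854]
 [-1.3029 -0.1056]
 [ 0.1565 -1.8549]
 [ 0.6472 -1.5336]]
tote [ 0.7459  0.0038 -0.1018]
[[-0.2761  0.0791]
 [-0.3434  0.7883]
 [ 0.0513  0.3704]
 [ 0.5638 -1.9723]]
tote in bay 0.147350503051306 -0.0037342968090472344
mat [ 0.5046  0.3735 -0.0854]
[[ 0.0992  0.1756]
 [-0.3055 -0.0588]
 [ 0.2534 -0.6546]
 [ 0.4497 -0.0188]
 [-0.274  -0.888 ]
 [ 0.5222 -0.2554]
 [-0.5642 -0.1805]
 [ 0.4834  0.26  ]]
hook [ 0.4406  0.3643 -0.1408]
[[-0.5284 -0.4867]
 [ 0.1307 -0.9831]
 [ 1.071   1.3313]
 [ 1.4075  0.7206]
 [ 0.2756 -0.109 ]
 [-0.6048 -1.136 ]
 [ 0.0683  0.2619]
 [ 0.5193  0.5287]
 [ 0.4002 -0.7155]
 [-0.0731 -1.4311]
 [ 0.8689 -0.4239]
 [-0.0149 -0.162 ]
 [ 0.0841  0.52  ]]
bump 0.04412954199602307 -0.02501135394816202
bump 0.04079679174748416 -0.02987369827103798
bump 0.03510152370609616 0.02844747605618661
bump low 0.04308931313764638 -0.030071854478579116
bump low 0.04284941121044896 -0.028098798225308343
bump low 0.04294411903631343 0.03119202048294008
```

```bash
cat > rob.py <<'E'
import numpy as np, cv2
from scipy.spatial.transform import Rotation as Ro
from station import arm, snapshot, camera_info, ticket
def Q(yaw,pitch=0): return (Ro.from_euler('z',yaw)*Ro.from_euler('y',np.pi/2+pitch)).as_quat()
W=camera_info("wrist")
def wpose():
    T=np.eye(4);T[:3,:3]=Ro.from_quat(arm.read_eef_rot()).as_matrix();T[:3,3]=arm.read_tool_pos()
    return T@np.array(W["T_tool_cam"])
def wsnap(name):
    T=wpose(); im=snapshot("wrist"); cv2.imwrite(f"pics/{name}.png",im); np.save(f"pics/{name}.npy",T)
def wonz(name,uv,z):
    T=np.load(f"pics/{name}.npy"); d=T[:3,:3]@[(uv[0]-W["cx"])/W["fx"],(uv[1]-W["cy"])/W["fy"],1.]
    return T[:3,3]+d*(z-T[2,3])/d[2]
def wproj(name,X):
    T=np.linalg.inv(np.load(f"pics/{name}.npy")); p=np.atleast_2d(X)@T[:3,:3].T+T[:3,3]
    return np.c_[W["fx"]*p[:,0]/p[:,2]+W["cx"],W["fy"]*p[:,1]/p[:,2]+W["cy"]]
E
python3 - <<'E'
from rob import *
arm.movep([0.50,0.01,0.30],Q(0)); print(arm.read_time())
wsnap("w1")
arm.movep([0.475,0.36,0.26],Q(-.14)); print(arm.read_time(),arm.read_joint_positions())
wsnap("w2"); print(arm.read_tool_pos())
E
```

```text
2.6833
4.0583 [-0.80181576  0.5789141   0.19294505  1.64876369 -0.12932522  0.92643001
  0.86605011]
[0.47638162 0.35772911 0.26037812]
```

View pics/w1.png

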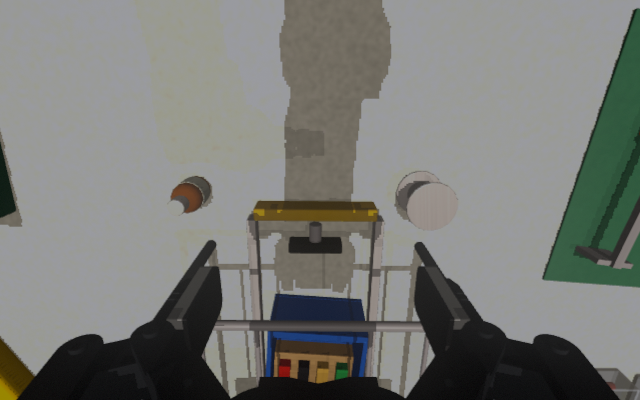

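View pics/w2.png

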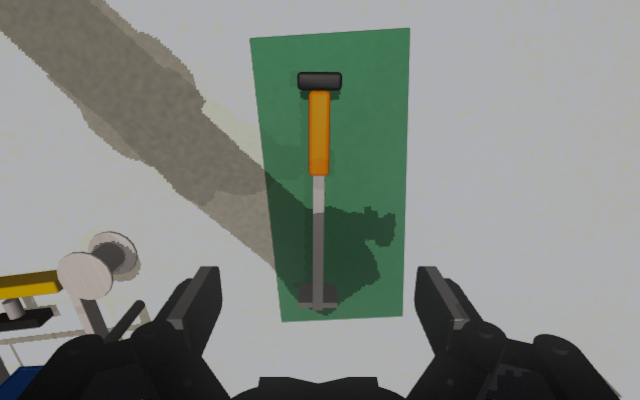

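```bash
python3 - <<'E'
import cv2
a=cv2.imread("pics/w2.png"); b=cv2.imread("pics/w1.png")
def crop(im,x,y,w,h,k,n):
    cv2.imwrite(n,cv2.resize(im[y:y+h,x:x+w],None,fx=k,fy=k,interpolation=cv2.INTER_CUBIC))
crop(a,270,60,100,130,4.5,"pics/e1.png")
crop(a,270,260,100,70,7,"pics/e2.png")
crop(b,235,190,160,150,4,"pics/e3.png")
E
```

```text
(no output)
```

View pics/e1.png

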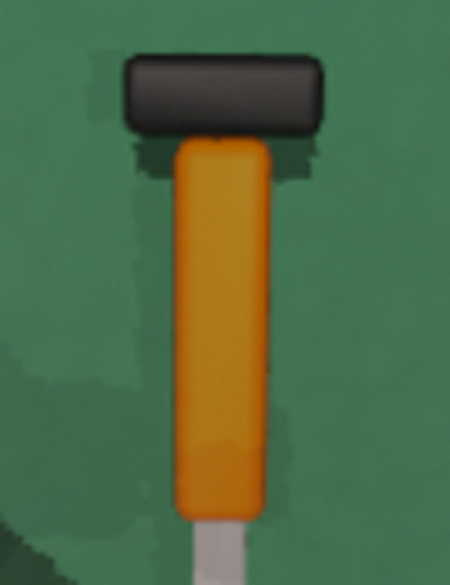

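View pics/e2.png

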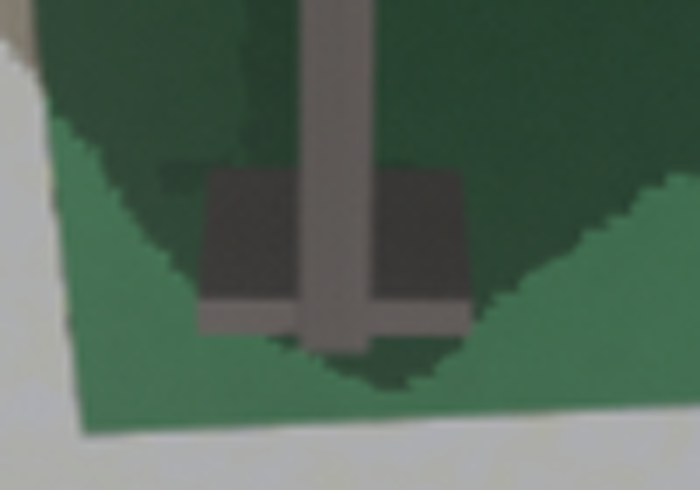

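View pics/e3.png

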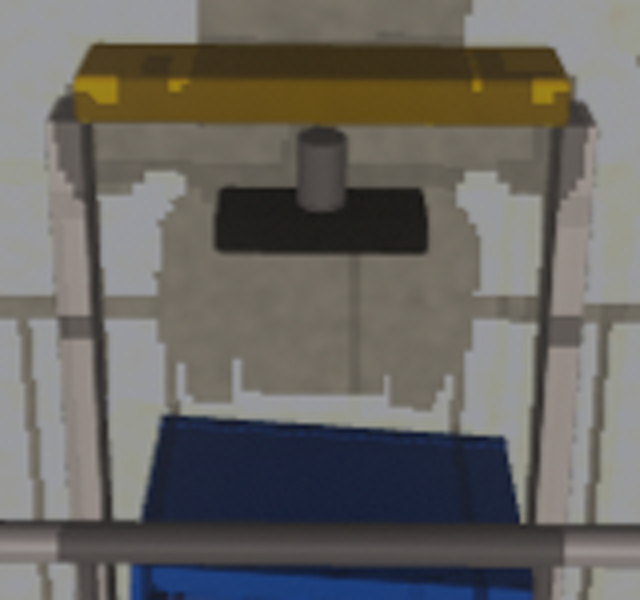

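```bash
python3 - <<'E'
from rob import *
np.set_printoptions(precision=4,suppress=True)
e1=lambda x,y:(270+x/4.5,60+y/4.5); e2=lambda x,y:(270+x/7,260+y/7); e3=lambda x,y:(235+x/4,190+y/4)
A=lambda f,x,y,z,n:wonz(n,f(x,y),z)
print("handle front z44",A(e1,220,520,.044,"w2"),"L/R mid",A(e1,175,330,.044,"w2"),A(e1,269,330,.044,"w2"))
print("handle rear",A(e1,223,138,.044,"w2"))
print("blade top rear corners z38?",A(e2,198,299,.038,"w2"),A(e2,471,299,.038,"w2"))
print("blade top front",A(e2,198,333,.038,"w2"),A(e2,471,333,.038,"w2"))
print("blade bottom rear",A(e2,206,172,.004,"w2"),A(e2,462,172,.004,"w2"))
print("bar top -x",A(e3,78,80,.03,"w1"),A(e3,572,80,.03,"w1"))
print("bar top +x",A(e3,78,122,.03,"w1"),A(e3,572,122,.03,"w1"))
print("bump top",A(e3,213,252,.029,"w1"),A(e3,428,252,.029,"w1"))
print("tote bot",A(e3,162,417,0,"w1"),A(e3,505,438,0,"w1"))
print("rail inner top L",A(e3,90,125,.02,"w1"),A(e3,555,125,.02,"w1"),A(e3,105,450,.02,"w1"),A(e3,545,380,.02,"w1"))
print("front bar",A(e3,320,522,.154,"w1"),A(e3,320,565,.15,"w1"))
print("reel top",wonz("w1",(432,206),.05),"bottle top",wonz("w1",(178,207),.065))
E
```

```text
handle front z44 [0.4703 0.3583 0.044 ] L/R mid [0.433  0.3552 0.044 ] [0.4355 0.3725 0.044 ]
handle rear [0.4006 0.3688 0.044 ]
blade top rear corners z38? [0.6011 0.3185 0.038 ] [0.6067 0.3578 0.038 ]
blade top front [0.6069 0.3176 0.038 ] [0.6125 0.357  0.038 ]
blade bottom rear [0.6017 0.3178 0.004 ] [0.6075 0.3581 0.004 ]
bar top -x [ 0.5464 -0.0576  0.03  ] [0.5462 0.0746 0.03  ]
bar top +x [ 0.5586 -0.0583  0.03  ] [0.5583 0.0753 0.03  ]
bump top [ 0.5983 -0.0229  0.029 ] [0.5982 0.0374 0.029 ]
tote bot [ 0.6723 -0.0434  0.    ] [ 0.68    0.0661 -0.    ]
rail inner top L [ 0.5636 -0.057   0.02  ] [0.5634 0.0726 0.02  ] [ 0.6704 -0.0583  0.02  ] [0.6455 0.0741 0.02  ]
front bar [0.5901 0.008  0.154 ] [0.6035 0.0079 0.15  ]
reel top [0.5343 0.1248 0.05  ] bottle top [ 0.5303 -0.1238  0.065 ]
```

```bash
python3 - <<'E'
from rob import *
for x,y,yaw,p in [(.40,.008,0,0),(.40,.008,0,.05),(.41,.008,0,0.05),(.42,.008,0,.05),(.4385,.008,0,.05),(.40,.06,-.15,.05),(.40,.12,-.4,.05),(.40,.2,-.5,.05),(.44,.3,-.3,.05),(.53,.008,0,.05)]:
    q=arm.ik([x,y,.163],Q(yaw,p)); print(x,y,yaw,p,None if q is None else np.round(q,2))
E
```

```text
0.4 0.008 0 0 [-0.15  0.49  0.11  2.27 -0.13  0.39  1.64]
0.4 0.008 0 0.05 [-0.16  0.5   0.12  2.24 -0.13  0.46  1.64]
0.41 0.008 0 0.05 [-0.15  0.51  0.12  2.21 -0.13  0.47  1.64]
0.42 0.008 0 0.05 [-0.15  0.52  0.12  2.19 -0.13  0.49  1.64]
0.4385 0.008 0 0.05 [-0.15  0.54  0.12  2.14 -0.13  0.52  1.64]
0.4 0.06 -0.15 0.05 [-0.29  0.51  0.13  2.23 -0.18  0.46  1.41]
0.4 0.12 -0.4 0.05 [-0.44  0.52  0.16  2.2  -0.25  0.48  1.1 ]
0.4 0.2 -0.5 0.05 [-0.62  0.55  0.19  2.13 -0.28  0.52  0.86]
0.44 0.3 -0.3 0.05 [-0.73  0.64  0.17  1.9  -0.23  0.66  0.86]
0.53 0.008 0 0.05 [-0.13  0.64  0.12  1.89 -0.12  0.67  1.63]
```

```bash
python3 - <<'E'
from rob import *
np.set_printoptions(precision=4,suppress=True)
G=[.4405,.363]; q=Q(-.145)
arm.movep([*G,.15],q); arm.line_to([*G,.083],.08,ori=q)
f0=arm.read_ft_force();print(arm.read_time(),arm.read_tool_pos(),f0)
arm.move_gripper(0.0,70); print(arm.read_opening(),arm.read_ft_force(),arm.read_wrist_torque())
wsnap("g1")
arm.line_to([*G,.12],.06); arm.pause(.1)
print(arm.read_opening(),arm.read_ft_force(),arm.read_wrist_torque(),arm.read_tool_pos(),arm.read_time())
wsnap("g2"); cv2.imwrite("pics/g2s.png",snapshot("side"))
E
python3 -c "
import cv2
a=cv2.imread('pics/g2s.png')[70:190,150:350];b=cv2.imread('pics/g2.png')
cv2.imwrite('pics/g2sc.png',cv2.resize(a,None,fx=3.5,fy=3.5))"
```

```text
5.6333 [0.4408 0.3632 0.0834] [ 0.1119 -0.6391  0.406 ]
0.1977515473543794 [ 0.4715 -0.5571  2.8172] [ 0.0089  0.0216 -0.0534]
0.20099411699851202 [ 0.3214  0.376  -1.4195] [-0.072   0.0071  0.0183] [0.4402 0.3628 0.1196] 7.175
```

View pics/g2sc.png

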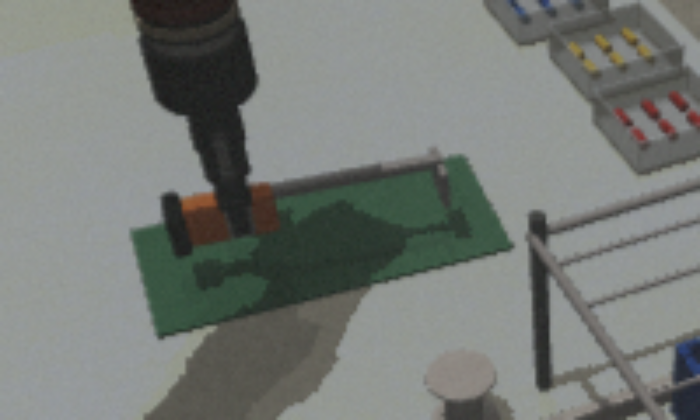

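View pics/g2.png

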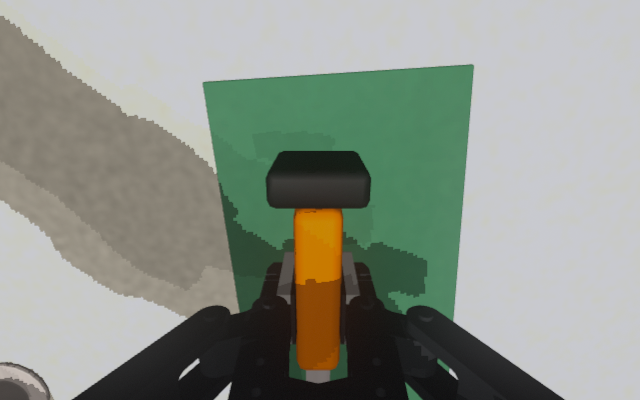

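```bash
cat >> rob.py <<'E'
DZ=.0554
def tcp(b,yaw=0,p=0):
    R=Ro.from_quat(Q(yaw,p)).as_matrix(); return np.array(b)-R@[DZ+.024,0,.168]
def go(b,yaw=0,p=.05,v=.15): arm.line_to(tcp(b,yaw,p),v,ori=Q(yaw,p))
E
python3 - <<'E'
from rob import *
np.set_printoptions(precision=4,suppress=True)
print(tcp([.568,.008,.088],0,.05))
arm.line_to([.40,.30,.19],.2,ori=Q(-.3,0.05))
arm.line_to(tcp([.566,.008,.090],0,.05),.2,ori=Q(0,.05))
arm.pause(.2)
print(arm.read_time(),arm.read_tool_pos(),arm.read_ft_force(),arm.read_wrist_torque())
cv2.imwrite("pics/h1s.png",snapshot("side"));cv2.imwrite("pics/h1c.png",snapshot("scene"))
a=cv2.imread('pics/h1s.png')[100:260,230:450]
cv2.imwrite('pics/h1sc.png',cv2.resize(a,None,fx=3.5,fy=3.5))
E
```

```text
[0.4042 0.008  0.1757]
9.75 [0.4022 0.0087 0.1777] [-0.0457 -0.1729 -1.3392] [-0.03   -0.0017 -0.0578]
```

View pics/h1sc.png

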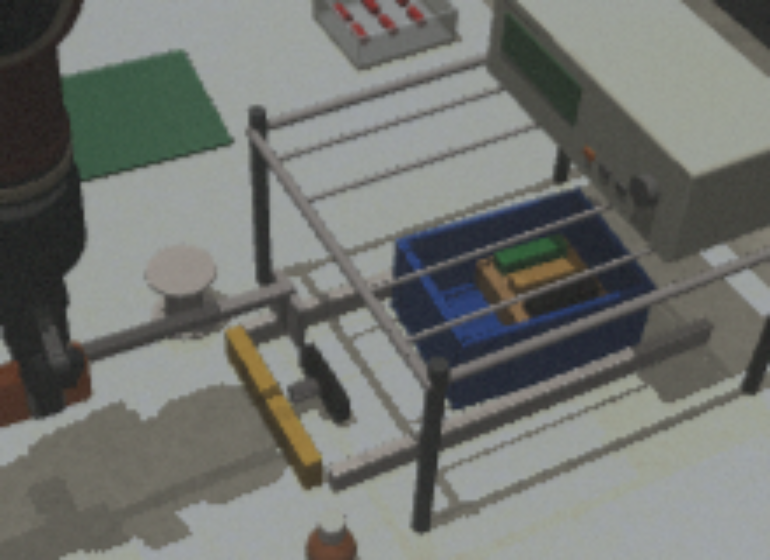

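```bash
python3 - <<'E'
from vis import *
for n in [[.566,-.012,.09],[.566,.028,.09],[.568,-.012,.124],[.568,.028,.124]]:
    print((proj("side",n)[0]-[230,100])*3.5)
a=cv2.imread('pics/h1s.png')[160:215,290:335]
cv2.imwrite('pics/h1d.png',cv2.resize(a,None,fx=10,fy=10,interpolation=cv2.INTER_CUBIC))
E
```

```text
[304.21760006 347.37208649]
[277.82967932 306.77241402]
[306.85384983 310.74072095]
[279.6161238  269.95702766]
```

View pics/h1d.png

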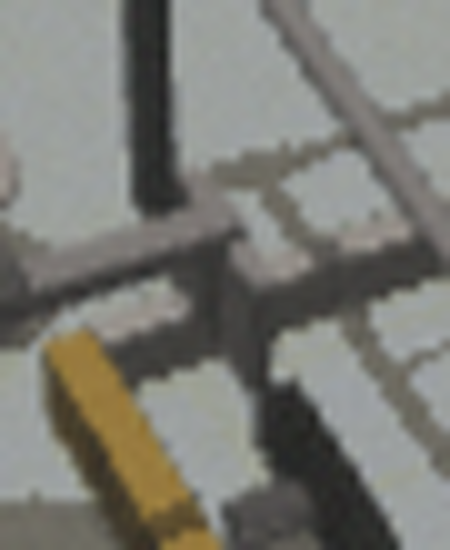

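```bash
python3 - <<'E'
from rob import *
np.set_printoptions(precision=4,suppress=True)
go([.700,.009,.090],v=.12)
arm.pause(.2)
print(arm.read_time(),arm.read_tool_pos()-tcp([.700,.009,.090],0,.05),arm.read_ft_force())
cv2.imwrite("pics/i1s.png",snapshot("side"))
a=cv2.imread('pics/i1s.png')[120:240,270:430]
cv2.imwrite('pics/i1d.png',cv2.resize(a,None,fx=5,fy=5,interpolation=cv2.INTER_CUBIC))
E
```

```text
11.3167 [-0.0004  0.      0.0001] [-0.1799 -0.3257 -2.0031]
```

View pics/i1d.png

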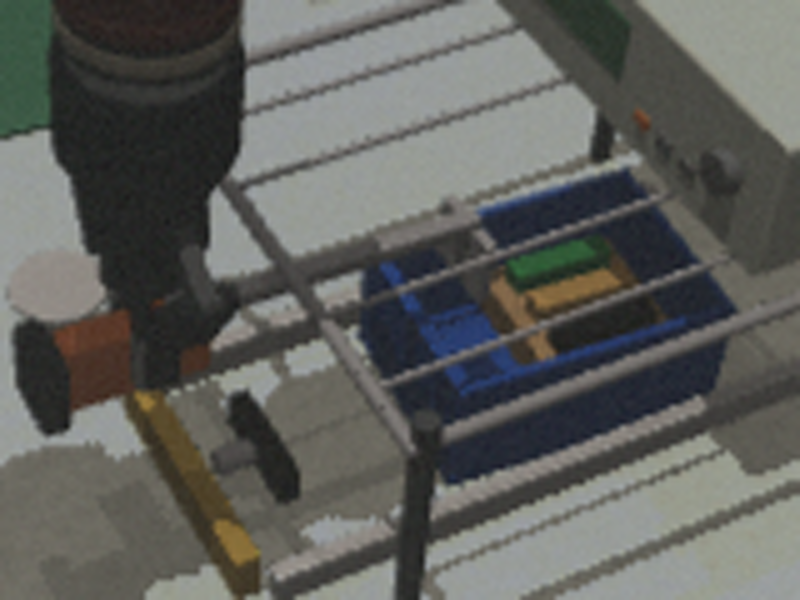

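```bash
python3 - <<'E'
from rob import *
np.set_printoptions(precision=4,suppress=True)
f0=arm.read_ft_force()
for z in (.076,.066,.056,.045):
    go([.700,.009,z],v=.04); arm.pause(.1); f=arm.read_ft_force()-f0; print(z,f)
    if abs(f[2])>3: print("abort");break
print(arm.read_time(),arm.read_tool_pos()-tcp([.700,.009,.045],0,.05))
cv2.imwrite("pics/j1s.png",snapshot("side"))
a=cv2.imread('pics/j1s.png')[120:240,270:430]
cv2.imwrite('pics/j1d.png',cv2.resize(a,None,fx=5,fy=5,interpolation=cv2.INTER_CUBIC))
E
```

```text
0.076 [-0.3269 -1.2    -0.3053]
0.066 [ 0.2441 -1.7069 -0.4672]
0.056 [-0.1856  0.0709 -0.1761]
0.045 [-0.0013 -0.7543 -0.1287]
13.4917 [ 0.0001 -0.      0.    ]
```

View pics/j1d.png

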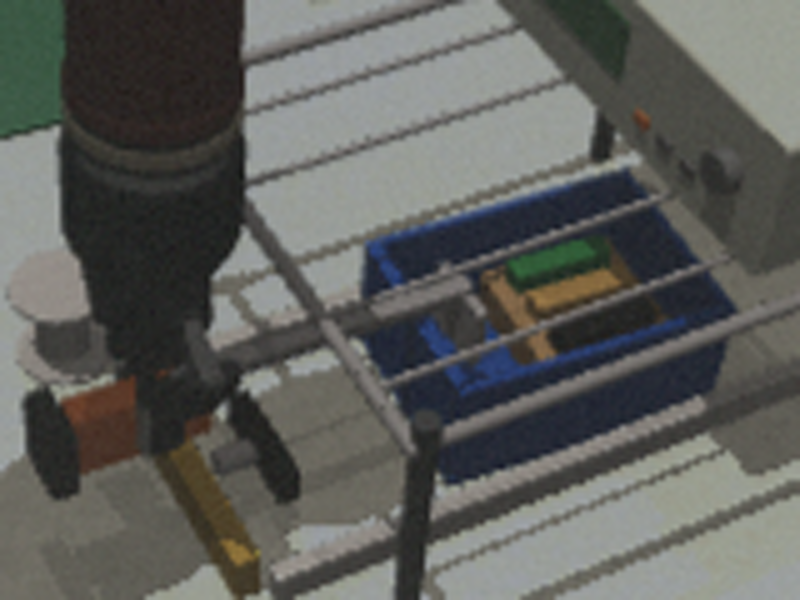

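```bash
cat >> rob.py <<'E'
def ff(n=6,dt=.02):
    L=[]
    for _ in range(n): L.append(arm.read_ft_force()); arm.pause(dt)
    return np.mean(L,0)
E
python3 - <<'E'
from rob import *
np.set_printoptions(precision=2,suppress=True)
f0=ff(10);np.save("f0.npy",f0);print(f0,arm.read_time())
for x in (.692,.686,.680,.672,.664,.656,.648,.640,.632,.626):
    go([x,.009,.045],v=.03); f=ff(3)-f0; print(x,f,arm.read_tool_pos()[0]-tcp([x,0,0],0,.05)[0])
    if abs(f[0])>11: print("abort");break
print(arm.read_time())
cv2.imwrite("pics/k1s.png",snapshot("side"))
a=cv2.imread('pics/k1s.png')[120:240,270:430]
cv2.imwrite('pics/k1d.png',cv2.resize(a,None,fx=5,fy=5,interpolation=cv2.INTER_CUBIC))
E
```

```text
[ 0.06 -0.03 -1.62] 13.7083
0.692 [ 0.04  0.46 -0.08] 3.3452011666379455e-05
0.686 [0.23 0.28 0.27] 5.7024362482449575e-05
0.68 [ 1.07 -1.08  0.34] -0.00014661427732653998
0.672 [ 1.06 -0.53  0.73] -0.00045282771142984846
0.664 [ 0.82 -0.02  1.4 ] -0.0006163361997553185
0.656 [ 0.52 -0.15  0.85] -0.0007352443904461436
0.648 [ 0.24 -0.66  0.39] -0.0006588643878737699
0.64 [ 0.43 -0.11  0.26] -0.0005975976790027482
0.632 [0.17 0.61 0.78] -0.0005525316546154402
0.626 [0.17 0.27 0.81] -0.0004900686175514091
18.175
```

View pics/k1d.png

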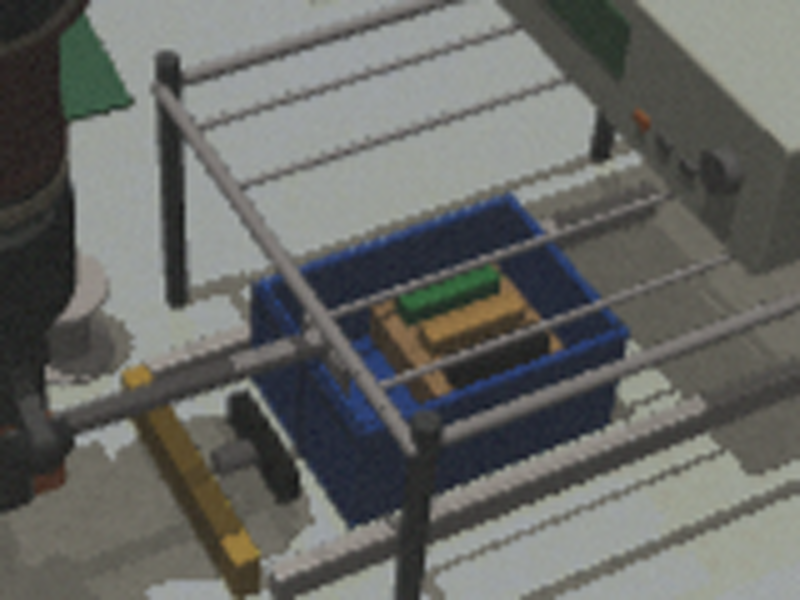

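```bash
python3 - <<'E'
from rob import *
np.set_printoptions(precision=2,suppress=True)
f0=np.load("f0.npy")
for x in list(np.arange(.624,.6005,-.001)):
    go([x,.009,.045],v=.02); f=ff(3,.03)-f0; print(round(x,4),f,1e3*(arm.read_tool_pos()[0]-tcp([x,0,0],0,.05)[0]))
    if f[0]>3.5: print("stop");break
print(arm.read_time(),ff(5)-f0)
cv2.imwrite("pics/l1s.png",snapshot("side"))
a=cv2.imread('pics/l1s.png')[160:240,280:380]
cv2.imwrite('pics/l1d.png',cv2.resize(a,None,fx=7,fy=7,interpolation=cv2.INTER_CUBIC))
E
```

```text
0.624 [ 1.43 -0.32 -0.57] 0.07195302620655042
0.623 [ 3.1   0.03 -0.57] 0.2054610476587837
0.622 [ 2.27 -0.23 -0.73] -0.04735084991014382
0.621 [ 2.19 -0.11 -0.49] -0.08342920917669971
0.62 [ 2.1   0.34 -0.06] -0.09087209392782958
0.619 [ 2.69 -0.07 -0.99] -0.08254837896454204
0.618 [ 2.87  0.17 -0.39] -0.09067839055787452
0.617 [ 2.17  0.4  -0.41] -0.12075613574491495
0.616 [ 2.21  0.12 -0.56] -0.09827119768196502
0.615 [ 1.92 -0.52 -0.4 ] -0.10664448010266891
0.614 [ 3.01  0.31 -0.46] -0.0907637950722795
0.613 [ 2.57 -0.11 -0.37] -0.09402665663771348
0.612 [ 2.9  -0.44 -0.56] -0.10497181190044502
0.611 [ 2.45  0.06 -0.23] -0.10460176067766946
0.61 [ 3.38  0.13 -0.97] 0.12918654587434908
0.609 [ 3.89 -0.04 -1.9 ] 0.3464027738266928
stop
23.825 [ 4.9   0.7  -1.29]
```

View pics/l1d.png

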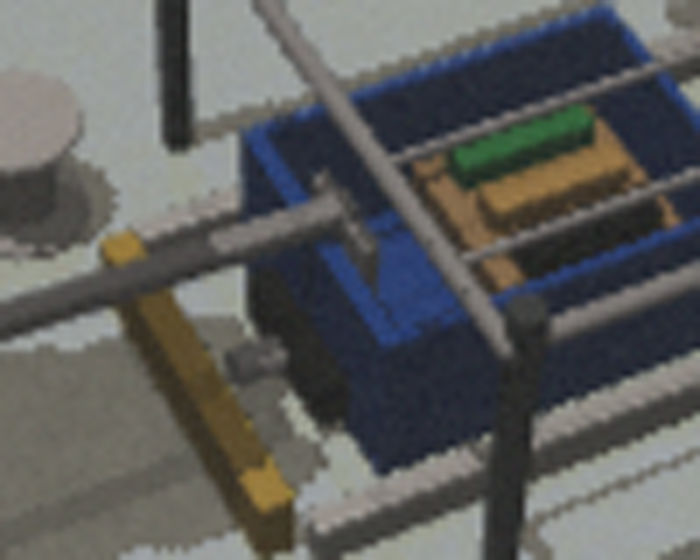

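```bash
python3 - <<'E'
from rob import *
np.set_printoptions(precision=2,suppress=True)
f0=np.load("f0.npy")
x=.609
while x>.602:
    x-=.0006
    go([x,.009,.045],v=.015); f=ff(6,.03)-f0; a=arm.read_tool_pos()[0]-tcp([0,0,0],0,.05)[0]; print(round(x,4),f,round(a,5))
    if f[0]>8.2: print("stop");break
print(arm.read_time(),ff(12,.04)-f0)
cv2.imwrite("pics/m1s.png",snapshot("side"));cv2.imwrite("pics/m1c.png",snapshot("scene"))
print(arm.read_tool_pos()[0]-tcp([0,0,0],0,.05)[0])
a=cv2.imread('pics/m1s.png')[160:240,280:380]
cv2.imwrite('pics/m1d.png',cv2.resize(a,None,fx=7,fy=7,interpolation=cv2.INTER_CUBIC))
E
```

```text
0.6084 [ 4.51  0.16 -1.62] 0.60881
0.6078 [ 5.26  0.14 -2.18] 0.60848
0.6072 [ 5.94 -0.03 -2.34] 0.60818
0.6066 [ 6.37  0.41 -2.92] 0.60785
0.606 [ 7.19  0.21 -3.31] 0.60756
0.6054 [ 7.46  0.21 -3.95] 0.60726
0.6048 [ 7.92  0.01 -4.54] 0.60696
0.6042 [ 9.12  0.2  -4.7 ] 0.60666
stop
27.5583 [ 8.58  0.07 -4.86]
0.606680247890799
```

View pics/m1d.png

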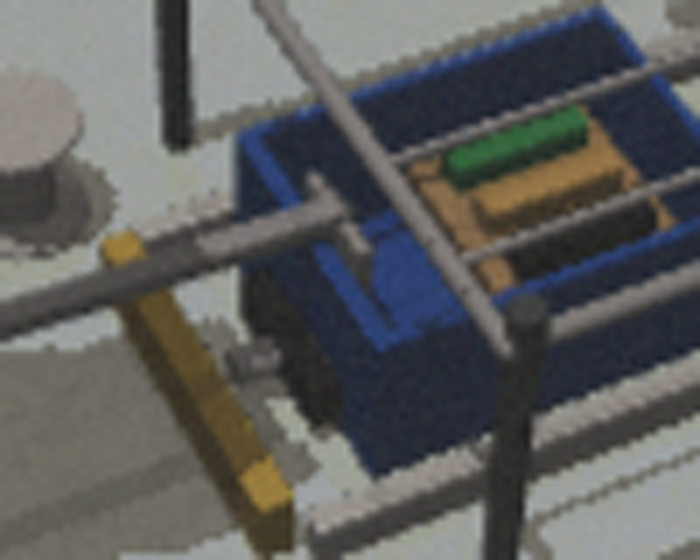

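```bash
python3 - <<'E'
from rob import *
np.set_printoptions(precision=4,suppress=True)
q=arm.read_eef_rot();R=Ro.from_quat(q).as_matrix(); print("pitch",np.arctan2(-R[2,2],R[0,2]),"z err",arm.read_tool_pos()-tcp([.6042,.009,.045],0,.05))
print("blade",arm.read_tool_pos()+R@[DZ+.024,0,.168]); print(arm.read_wrist_torque(),arm.read_time())
for n,c in(("m1s",(310,150,110,90)),("m1c",(260,180,130,80))):
    x,y,w,h=c;a=cv2.imread(f'pics/{n}.png')[y:y+h,x:x+w]
    cv2.imwrite(f'pics/{n}z.png',cv2.resize(a,None,fx=6,fy=6,interpolation=cv2.INTER_CUBIC))
E
```

```text
pitch 0.04435334708271832 z err [0.0025 0.0001 0.0002]
blade [0.6072 0.009  0.0461]
[ 0.0174 -1.3652 -0.005 ] 28.1583
```

View pics/m1sz.png

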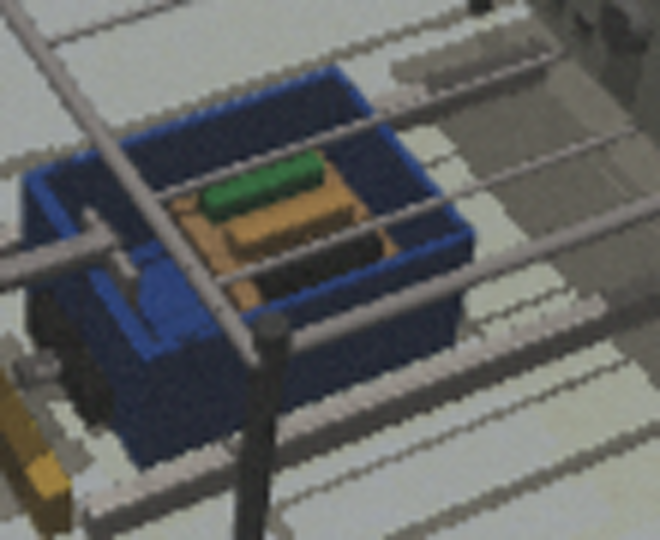

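View pics/m1cz.png

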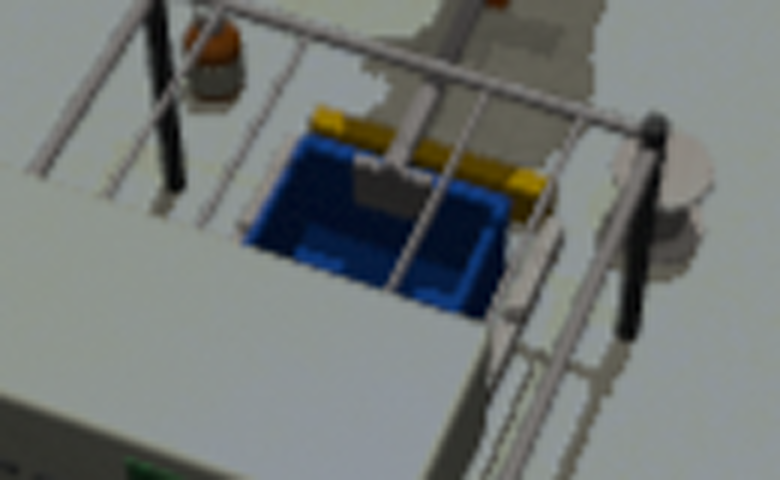

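```bash
python3 - <<'E'
from rob import *
np.set_printoptions(precision=4,suppress=True)
f0=np.load("f0.npy")
for dz in (.0005,.001,.0015,.002):
    go([.6042,.009,.045-dz],v=.015); f=ff(5,.02)-f0
    R=Ro.from_quat(arm.read_eef_rot()).as_matrix(); print(dz,f,arm.read_tool_pos()+R@[DZ+.024,0,.168],arm.read_time())
    if f[2]>-1: break
cv2.imwrite("pics/n1s.png",snapshot("side"))
for n in("m1s","n1s"):
    a=cv2.imread(f'pics/{n}.png')[170:240,300:350]
    cv2.imwrite(f'pics/{n}y.png',cv2.resize(a,None,fx=8,fy=8,interpolation=cv2.INTER_CUBIC))
cv2.imwrite("pics/mn.png",np.hstack([cv2.imread("pics/m1sy.png"),cv2.imread("pics/n1sy.png")]))
E
```

```text
0.0005 [ 8.1637 -0.1213 -3.656 ] [0.6072 0.0091 0.0457] 28.4917
0.001 [ 7.8565 -0.1067 -2.8364] [0.6073 0.0091 0.0454] 28.825
0.0015 [ 7.2799 -0.24   -1.4941] [0.6073 0.0091 0.045 ] 29.1583
0.002 [ 6.9715  0.1903 -0.6328] [0.6073 0.009  0.0447] 29.4917
```

View pics/mn.png

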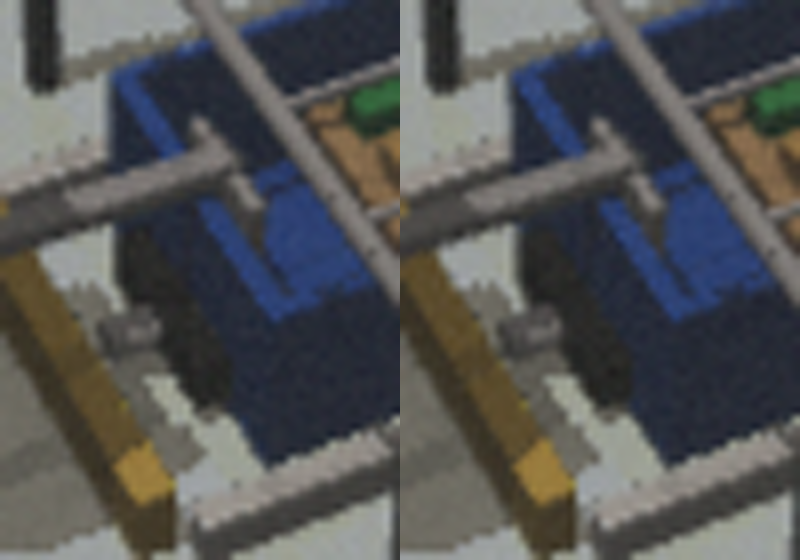

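```bash
python3 - <<'E'
import cv2,numpy as np
from vis import proj
k,l,m,n=[cv2.imread(f"pics/{x}.png") for x in("k1s","l1s","m1s","n1s")]
# sensitivity px per mm along x at z=.06 near tote rear
for X in ([.70,.0,.06],[.61,.0,.02]): print((proj("side",np.array(X)+[.01,0,0])-proj("side",X))/10)
def ecc(a,b,box):
    x,y,w,h=box; W=np.float32([[1,0,0],[0,1,0]])
    A=cv2.cvtColor(a,6)[y:y+h,x:x+w]; B=cv2.cvtColor(b,6)
    Bc=B[y-15:y+h+15,x-15:x+w+15]; W[0,2]=15;W[1,2]=15
    c,W=cv2.findTransformECC(A,Bc,W,cv2.MOTION_TRANSLATION,(3,100,1e-6),None,5); return c,W[:,2]-15
box=(343,172,22,16)   # green/orange contents
for a,b,t in((l,m,"l-m"),(m,n,"m-n"),(l,n,"l-n"),(k,l,"k-l")): print(t,ecc(a,b,box))
bb=(308,200,24,24)
for a,b,t in((k,l,"k-l"),(k,n,"k-n"),(l,n,"l-n"),(m,n,"m-n")): print("pad",t,ecc(a,b,bb))
E
```

```text
[[ 0.35043792 -0.13119523]]
[[ 0.35952351 -0.13795501]]
l-m (0.9804886179925131, array([-0.7075548 ,  0.21295357], dtype=float32))
m-n (0.9825226210333471, array([ 0.20557213, -0.16538334], dtype=float32))
l-n (0.9820006818627295, array([-0.5650425,  0.1714344], dtype=float32))
k-l (0.8771560211025939, array([ 1.6978607 , -0.69284153], dtype=float32))
pad k-l (0.7379021310021205, array([0.21669197, 0.15037155], dtype=float32))
pad k-n (0.7231753437670964, array([-0.39579964,  0.34121132], dtype=float32))
pad l-n (0.990297635305592, array([-0.6772051,  0.3681574], dtype=float32))
pad m-n (0.9970066677057402, array([0.20173645, 0.05141354], dtype=float32))
```

```bash
python3 - <<'E'
from rob import *
np.set_printoptions(precision=3,suppress=True)
f0=np.load("f0.npy")
arm.pause(.4);print("hold",ff(5)-f0,arm.read_time())
for x in (.606,.608,.610,.612,.615,.622):
    go([x,.009,.044],v=.02); print(x,ff(3)-f0)
for z in (.055,.070,.090): go([.622,.009,z],v=.05); print(z,ff(3)-f0)
print(arm.read_time())
cv2.imwrite("pics/o1s.png",snapshot("side"))
a=cv2.imread('pics/o1s.png')[150:250,280:400]
cv2.imwrite('pics/o1d.png',cv2.resize(a,None,fx=6,fy=6,interpolation=cv2.INTER_CUBIC))
E
```

```text
hold [ 6.62  -0.095 -0.433] 30.025
0.606 [ 6.761  0.29  -1.545]
0.608 [ 4.341 -0.108  0.215]
0.61 [ 1.871 -0.111  0.954]
0.612 [0.248 0.009 0.237]
0.615 [-0.177 -0.205 -0.201]
0.622 [ 0.158  0.329 -0.061]
0.055 [-0.341 -0.145  0.164]
0.07 [-0.48  -0.475 -0.215]
0.09 [0.191 0.023 0.166]
33.6417
```

View pics/o1d.png

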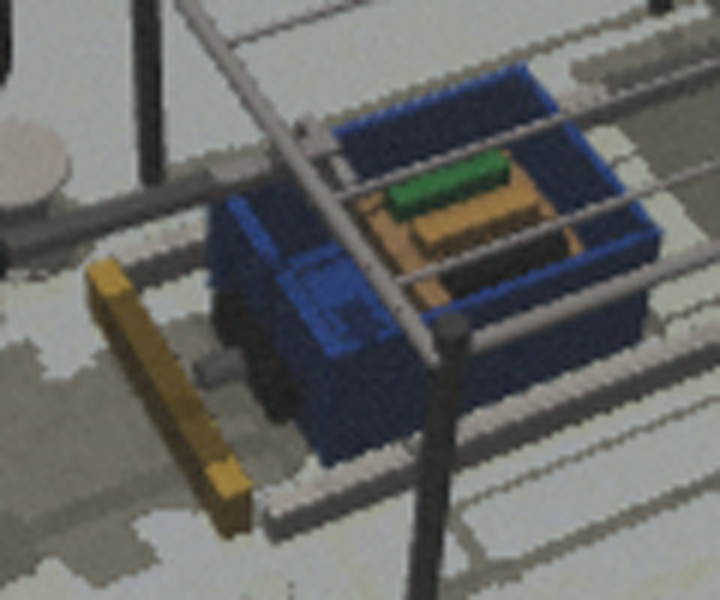

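```bash
python3 - <<'E'
from rob import *
np.set_printoptions(precision=3,suppress=True)
go([.566,.009,.090],v=.12)
arm.line_to([.40,.30,.19],.2,ori=Q(-.3,0.0))
arm.line_to([.4405,.363,.12],.12,ori=Q(-.145)); arm.pause(.2)
print(arm.read_tool_pos(),arm.read_time(),ff(4),arm.read_wrist_torque(),arm.read_opening())
wsnap("p1"); s=snapshot("side"); cv2.imwrite("pics/p1s.png",s)
a=cv2.imread("pics/g2s.png")[95:155,180:300]; b=s[95:155,180:300]
cv2.imwrite("pics/gp.png",cv2.resize(np.vstack([a,b]),None,fx=5,fy=5,interpolation=cv2.INTER_CUBIC)[:600])
a=cv2.imread("pics/g2.png")[140:,230:410]; b=cv2.imread("pics/p1.png")[140:,230:410]
cv2.imwrite("pics/gpw.png",cv2.resize(np.hstack([a,b]),None,fx=2,fy=2))
E
```

```text
[0.441 0.363 0.121] 37.125 [-0.068  0.2   -1.765] [ 0.    -0.001 -0.036] 0.20472824242443927
```

View pics/gp.png

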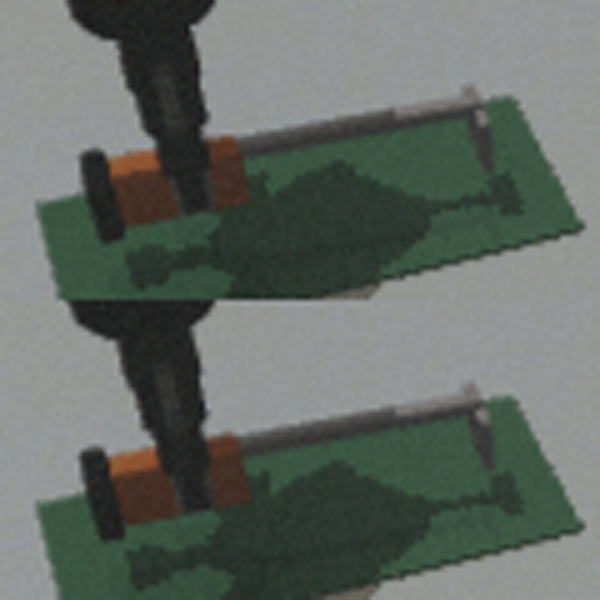

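View pics/gpw.png

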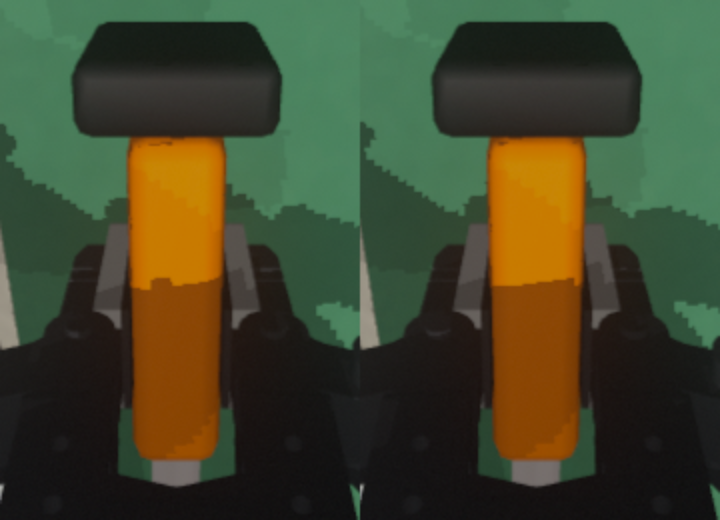

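```bash
python3 - <<'E'
from rob import *
np.set_printoptions(precision=4,suppress=True)
f0=ff(4)
arm.line_to([.4405,.363,.086],.05); 
z=.0855
while z>.0805:
    arm.line_to([.4405,.363,z],.02); f=ff(4)-f0; print(round(z,4),f,arm.read_tool_pos()[2])
    if f[2]>1.2: break
    z-=.0007
arm.move_gripper(.45); arm.pause(.2); print(arm.read_opening(),arm.read_time())
wsnap("r0")
arm.move_gripper(1.0)
arm.line_to([.4405,.363,.20],.12)
arm.movep([0.475,0.36,0.26],Q(-.14)); arm.pause(.2); print(arm.read_time())
wsnap("r1"); s=snapshot("side"); cv2.imwrite("pics/r1s.png",s);cv2.imwrite("pics/r1c.png",snapshot("scene"))
a=s[90:250,180:420]
cv2.imwrite("pics/r1d.png",cv2.resize(a,None,fx=3.3,fy=3.3,interpolation=cv2.INTER_CUBIC))
E
```

```text
0.0855 [ 0.1004 -0.3701  0.0953] 0.08573249671239479
0.0848 [ 0.3903 -0.0914 -0.2826] 0.08480069232266246
0.0841 [ 0.2795 -0.2909  0.06  ] 0.08405634746676335
0.0834 [-0.207  -0.1373 -0.405 ] 0.08339933986299339
0.0827 [-1.5038 -0.8745  6.7965] 0.08330760507886704
0.447478562346816 40.3167
42.6
```

View pics/r1d.png

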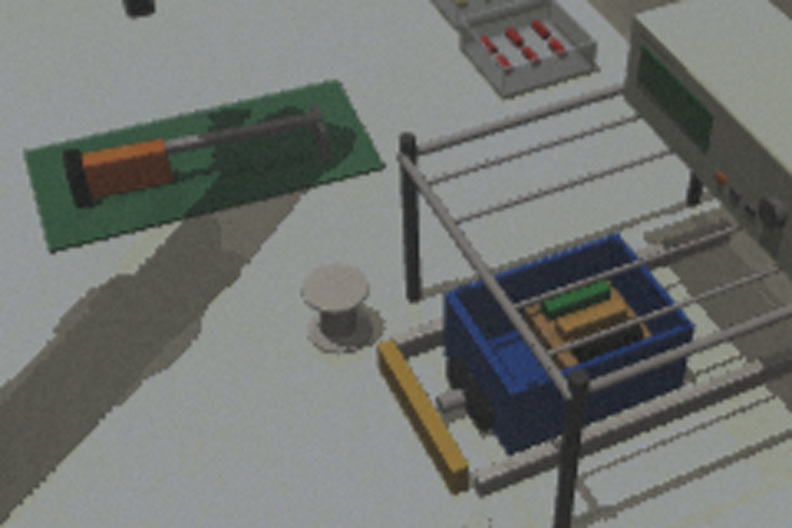

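View pics/r1.png

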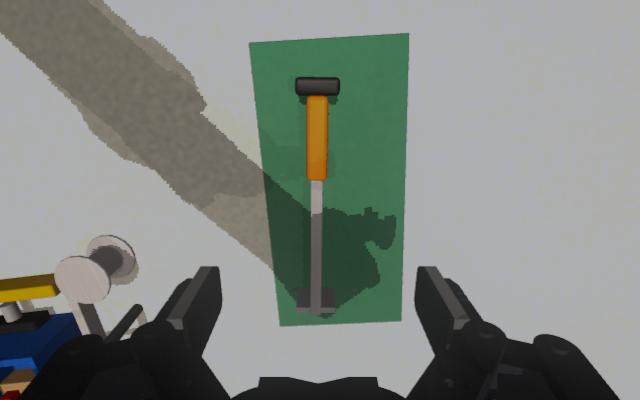

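View pics/r1c.png

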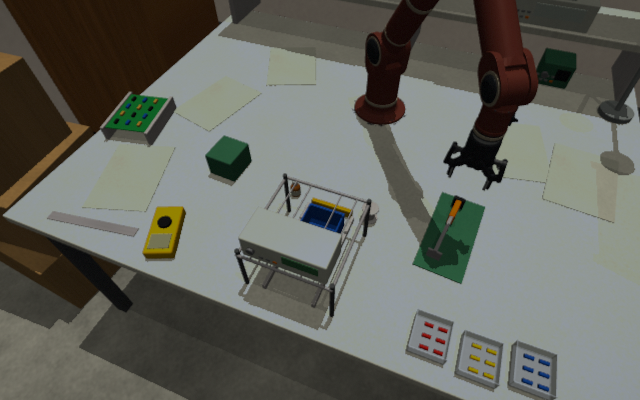

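```bash
python3 - <<'E'
from rob import *
arm.movep([0.50,0.01,0.30],Q(0)); arm.pause(.2)
wsnap("s1"); print(arm.read_time())
a=cv2.imread("pics/s1.png")[190:340,235:395]
cv2.imwrite("pics/s1d.png",cv2.resize(a,None,fx=4,fy=4,interpolation=cv2.INTER_CUBIC))
E
```

```text
44.325
```

View pics/s1d.png

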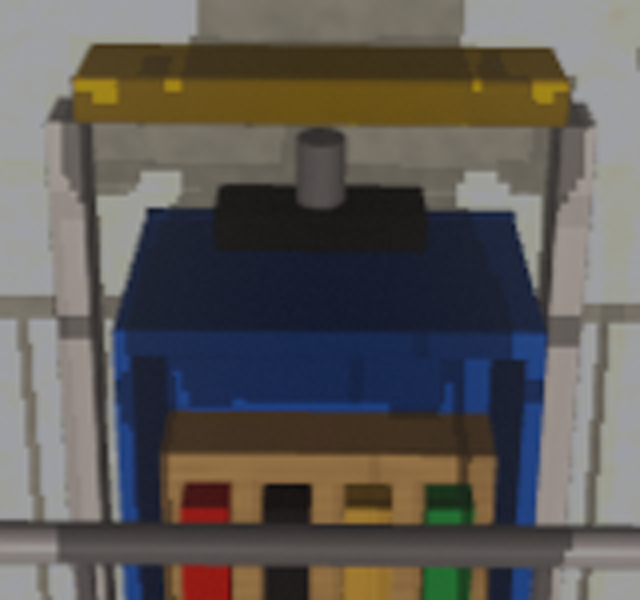

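```bash
python3 - <<'E'
from station import ticket,arm
print(ticket.finish_job(),arm.read_time())
E
```

```text
the job is handed in; nothing more can be done
the job is handed in; nothing more can be done
```

I dragged the tote onto the bumper with the hook, eased the hook off and lifted it out, and stood it back on the mat. The job was handed in at about 44 s.

- **Drag:** The tote's drag read about 2.5 N. The highest pull I read was about 9 N; I only read force between steps.
- **Bumper:** I estimate it was pushed in about 2.5–2.9 mm, from the force rise and from how far the tote moved in the pictures, and held for over 2 s. The hook tip had moved about 3.5 mm past contact, because the hook flexed in the grip, so this figure is estimated, not measured directly.
- **Lifting force:** While pressing, the blade pulled up on the tote's front wall by friction, up to about 4.9 N. I lowered the blade about 2 mm to relieve it. The pictures before and after showed no tilt of the tote.
- **Last checks:**
  - The tote sits square against the bumper, which is still pressed in about 1 mm.
  - The hook stands upright on the mat, within a few millimetres of where it was.
  - The reel and bottle look unmoved, and the arm was clear of everything.

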